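# Load stone models in a drilling jig and hold the row against the sprung stop

## Task

Finish the row in the drilling jig: set the yellow model and then the blue one flat in the channel behind the white one, so that from the sprung stop they stand white, yellow, blue, square between the rails. Then push the row against the stop with the gripper on the blue model alone until the stop's pointer is in the green zone (about 10 N), without ever driving it into the red, and finish while still holding it steadily there, not letting go, so that the technician can tighten the clamp screws. Leave the pink model and everything else on the bench where they are.

Things in the scene. Friction and masses are not known exactly. Their poses are not given: they have to be found in the camera images.
- jig: Fixed aluminium drilling jig on a green mat. Origin: underside (z = 2 mm), midway between the rails; +x runs along the channel to the sprung stop, z up. Channel floor 8 mm above the origin. Side rails: inner faces y = +-28 mm, outer +-36, tops 14 mm above the origin, x = -75 (open end) to +130 mm. Brass clamp screws out to y = -53 mm, below 13 mm.
- scale (a point): Top of the grey block beyond the stop (jig x = 162 to 230 mm, 42 mm high, 60 wide), middle of the green zone. A black pointer fixed to the stop slides over the painted scale, outwards from the channel: white at stop travel 0 to 14 mm, green 14 to 26 mm (7 to 13 N), white 26 to 38 mm, red from 38 mm.
- stop (a joint): Sprung stop of the jig: travel in m along the jig's +x, 0 at rest, 0.048 at its end. Spring 500 N/m without preload: 10 N push it in 20 mm; it springs back when let go.
- stop_face (a point): Centre of the stop's flat pressing face, which looks to the jig's -x: 46 mm wide, 10 to 36 mm above the jig's origin; at rest at x = +100 mm of the jig.
- white_model: White dental stone model that already stands in the channel, 2 to 14 mm short of the stop, square to it: base 40 (its x) x 50 (its y) x 30 mm high, upright sides; ridge of teeth on top to 40 mm high, 6 mm or more inside the sides; about 0.12 kg; origin: centre of the underside, z up. 
- yellow_model: Yellow dental stone model loose on the mat (top z = 2 mm): base 40 (its x) x 50 (its y) x 30 mm high, upright sides; ridge of teeth on top to 40 mm high, 6 mm or more inside the sides; about 0.12 kg; origin: centre of the underside, z up. In the jig its x lies along the channel, either way round; 3 mm play to each rail; grip it across the 50 mm, above the rails.
- blue_model: Blue dental stone model, same shape and rest as the yellow one: base 40 (its x) x 50 (its y) x 30 mm high, upright sides; ridge of teeth on top to 40 mm high, 6 mm or more inside the sides; about 0.12 kg; origin: centre of the underside, z up. 
- pink_model: Pink stone model of the same shape on the mat, another job: not to be used. Origin: centre of the underside.
- dropper: White dropper bottle with red label, 32 mm across, 85 mm high, standing; origin: centre of the underside.
- jar: Amber jar with black cap, 52 mm across, 60 mm high, standing; origin: centre of the underside.
- mug: Steel mug, 76 mm across, 100 mm high, handle to its +y; origin: centre of the underside.
- bowl: Green plastic mixing bowl, 110 mm across, 60 mm high; origin: centre of the underside.
- brush: Brush 170 mm long, lying along its x; origin: underneath, near its middle.
Mind the look-alikes: they are no part of the job. There is more than one size of the white_model; the one meant has the size given above.

How it is judged:
By the outcome, as a careful person would: the job done as asked, in the order asked, and still so for the second after the job is handed in, while the arm keeps its last pose, push and grip.
It also fails if it takes over 50 s, if anything falls off the work surface, if the arm or the gripper's body presses on something with over 40 N, if the wrist force passes 120 N, or if a joint passes its speed limit or range.

## Robot

A 7-joint arm with a two-finger parallel gripper is mounted at the origin on the work surface. World frame = base frame: x ahead of the robot, y to its left, z up, the work surface at z = 0. Lengths are in m, angles in rad, forces in N, time in s.
With the tool pointing down it reaches from about 0.4 to 0.875 m from the base axis. Payload 19.3 kg.
Tool frame: the origin (TCP) lies midway between the tips of the shut fingers; the grasp point (between the pads) lies 19 mm behind it; z points along the fingers, y is the line along which they close (so a half turn about z gives the same grasp; the last joint's range is limited). The gripper opens to 85 mm and grips with 20 to 120 N. Pads are 22 mm wide; open, the fingers measure 114 mm over their backs; the gripper's body (76 mm by 85 mm) begins 54 mm behind the grasp point. The pads swing forward as they close: fully open they stand 13 mm farther back than shut.
Start: joints at [-1.195, 0.521, -0.036, 1.599, 0.021, 1.021, -0.113], TCP at [0.27, 0.564, 0.231] pointing down, gripper open.
Joint ranges: [-2.91, 2.91], [-0.3, 2.13], [-1.5, 1.42], [0.17, 2.43], [-1.26, 4.41], [0.16, 1.93], [-2.52, 2.52]. Speed limits (rad/s): [1.89, 1.89, 2.39, 2.39, 3.01, 3.01, 3.01].

## Interface

Orientations are given as [roll, pitch, yaw] about the fixed x, y, z axes, in that order (R = Rz(yaw) Ry(pitch) Rx(roll)).
In Python, from workcell import telemetry, grab_frame, calibration, bot, outline_of, landmark_of gives the robot as it stands. The module is installed in compiled form; this text tells all that it offers.
- The arm moves only by the shell command python3 -m inch 'ROWS' [FORCE]. ROWS is JSON, a list of rows, each a list of 7 numbers: the shift along the tool's x, y, z in m, then the turn, a rotation vector about the tool's x, y, z in rad, then the closure, from 0 (fully open) to 1 (shut). A call has 1 to 5 rows; each row shifts and turns the commanded pose from where the row before left it, along the tool's axes as they then stand; what a row does not reach is not made up. A row lasts 1/10 s, in which the tool goes at most 50 mm and 8.59 degrees, less where a joint would pass 70% of its speed; a pose out of reach is approached as far as the arm can. A call is refused whole if a number of a shift passes 0.05 or a number of a turn 0.15, either way. A call with a gripper value outside its range is refused whole. The fingers move at their own pace and stop on an object; FORCE is the grip in N (left out, the last holds). Time passes only in rows, so rows that do not move let the fingers close. It gives the time, the measured TCP pose, the force, the opening and the grip force at its end, in the units of the state.
- telemetry.observe(): the state, without advancing time (a new reading comes with each control period).
- grab_frame(name): name is "scene" or "top"; returns the picture (384x512x3 uint8, red, green, blue); there is no depth.
- calibration(name): a dict with "fovy" (degrees; the focal length in pixels is half the picture's height over the tangent of half this angle, whatever the lens; pixels are square), "cx", "cy" (the principal point, pixels), "pose" (4x4, takes a point from camera to world coordinates). Camera axes: x right, y down, z forward; pixel columns grow to the right and rows downward; lengths in m; the calibration is good to about 2 mm. A picture is of the moment at which its call begins. calibration takes no time and is no camera call.
- bot.job_done(): hands the job in; it is judged then, once.
Trained networks look in the newest picture that a camera, given by its name, has taken for a name from the list of things; names that differ only in an ending like _2 or _b are one class to them, and where a whole thing is asked for, a point or a joint stands for the part that bears it (a point fixed in the world has none). Each returns a list of dicts, best first, with "score" (0 to 1); they miss things now and then, are a little off and sometimes report something else, mostly with a low value. They report only what shows in the picture. A call takes as long as a camera call. They do not tell look-alikes from the thing itself.
- outline_of(label, camera): "region" (384x512 bool, what is visible of it) and "rect" ([left, top, right, bottom] in pixels, round what is visible of it).
- landmark_of(label, camera): "xy" ([column, row] in pixels: a listed point, or the origin of a listed thing).
The state is a dict: "clock": time; "qpos": joint angles; "qd": joint speeds; "joint_efforts": joint torques, N m; "position": TCP position; "tool_rot": TCP orientation; "force": force on the tool from outside, world axes, zero at the start; "moment": the same for the moment, N m; "grip_width": finger opening in m; "finger_force": force on a finger pad.
Only numpy, scipy, OpenCV 4.12 (cv2) and the standard library are available. Lean on these libraries where they do the work, as an engineer would, in place of code of your own. Each camera call takes 0.05 s, during which the arm holds its last target. There are 200 camera calls.

## Working session

There is one attempt and no reset: what is moved stays moved. The work goes in short steps, Python scripts to look and compute and a shell command to move; the robot and the scene stay as the last step left them, time stands still between calls to the robot, and variables do not carry over. Pictures are saved under pics/ and viewed, at most 10 in all, crops included, and the job is handed in when it is done.

```bash
mkdir -p pics; cat > h.py <<'E'
import numpy as np, cv2
from workcell import telemetry, grab_frame, calibration, bot, outline_of, landmark_of
def proj(P,cam):
    c=calibration(cam);f=192/np.tan(np.radians(c["fovy"])/2);T=np.linalg.inv(np.array(c["pose"]))
    p=np.c_[np.atleast_2d(P),np.ones(len(np.atleast_2d(P)))]@T.T
    return np.c_[c["cx"]+f*p[:,0]/p[:,2],c["cy"]+f*p[:,1]/p[:,2]]
def ray(px,cam,z):
    c=calibration(cam);f=192/np.tan(np.radians(c["fovy"])/2);M=np.array(c["pose"])
    d=M[:3,:3]@np.array([(px[0]-c["cx"])/f,(px[1]-c["cy"])/f,1]);o=M[:3,3]
    return o+d*(z-o[2])/d[2]
def save(cam,name):
    im=grab_frame(cam);cv2.imwrite(f"pics/{name}.png",cv2.cvtColor(im,cv2.COLOR_RGB2BGR));return im
E
python3 - <<'E'
from h import *
s=telemetry.observe();print({k:np.round(v,3) for k,v in s.items()})
a=save("top","t0");b=save("scene","s0")
cv2.imwrite("pics/both0.png",cv2.cvtColor(cv2.resize(np.vstack([a,b]),(800,1200)),cv2.COLOR_RGB2BGR)[:0+1200])
for c in("top","scene"):
    k=calibration(c);print(c,k["fovy"],k["cx"],k["cy"],np.round(k["pose"],3).tolist())
for n,z in [("jig",.002),("scale",.044),("stop_face",.025),("white_model",.01),("yellow_model",.002),("blue_model",.002),("pink_model",.002)]:
    for c in ("top","scene"):
        for r in landmark_of(n,c)[:2]:
            print(n,c,round(r["score"],2),np.round(r["xy"],1),np.round(ray(r["xy"],c,z),4))
E
```

```text
{'clock': np.float64(0.0), 'qpos': array([-1.195,  0.522, -0.036,  1.6  ,  0.021,  1.021, -0.113]), 'qd': array([ 0.001, -0.001,  0.001, -0.002, -0.001,  0.001, -0.001]), 'joint_efforts': array([-0.0000e+00, -9.2712e+01,  1.9800e+00, -3.6994e+01,  1.8000e-02,
        8.0000e-03, -0.0000e+00]), 'position': array([0.269, 0.564, 0.231]), 'tool_rot': array([-3.14 ,  0.   ,  2.696]), 'force': array([ 0.234, -0.456, -0.416]), 'moment': array([-0.017,  0.069,  0.048]), 'finger_force': np.float64(0.0), 'grip_width': np.float64(0.085)}
top 48.63723771296047 252.20036925191246 190.56661736722197 [[-0.028, -0.996, 0.086, 0.433], [-0.999, 0.03, 0.022, 0.019], [-0.025, -0.085, -0.996, 1.244], [0.0, 0.0, 0.0, 1.0]]
scene 51.64030637693552 259.59533308434277 189.38006372169423 [[0.787, 0.464, -0.406, 0.955], [0.616, -0.605, 0.505, -0.453], [-0.012, -0.648, -0.762, 0.778], [0.0, 0.0, 0.0, 1.0]]
jig top 0.89 [258.  203.3] [0.5017 0.031  0.002 ]
jig scene 0.7 [246.8 184.2] [0.5042 0.0544 0.002 ]
scale top 0.84 [185.2 192.6] [0.5359 0.2368 0.044 ]
scale scene 0.85 [297.3 141.3] [0.5396 0.2292 0.044 ]
s
[... 195 characters left out ...]
2 154.7] [0.6474 0.1291 0.01  ]
white_model top 0.61 [231. 199.] [0.5161 0.1092 0.01  ]
white_model scene 0.74 [309.1 193. ] [0.6519 0.1218 0.01  ]
white_model scene 0.74 [280.8 216.8] [0.6392 0.0184 0.01  ]
yellow_model top 0.68 [357.7 165.8] [ 0.6032 -0.2644  0.002 ]
yellow_model scene 0.63 [185.4 298.1] [ 0.6021 -0.2679  0.002 ]
yellow_model scene 0.62 [272.5 160.1] [0.5047 0.1651 0.002 ]
blue_model top 0.87 [361.7 222. ] [ 0.4387 -0.2679  0.002 ]
blue_model scene 0.69 [134.4 256.5] [ 0.44   -0.2673  0.002 ]
pink_model top 0.76 [306.1 141.4] [ 0.6806 -0.1164  0.002 ]
pink_model scene 0.65 [260.1 265.8] [ 0.6787 -0.1128  0.002 ]
pink_model scene 0.45 [275.2 314.4] [ 0.7712 -0.1815  0.002 ]
```

View pics/t0.png

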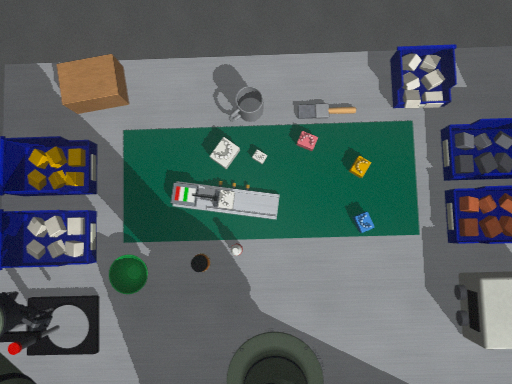

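View pics/s0.png

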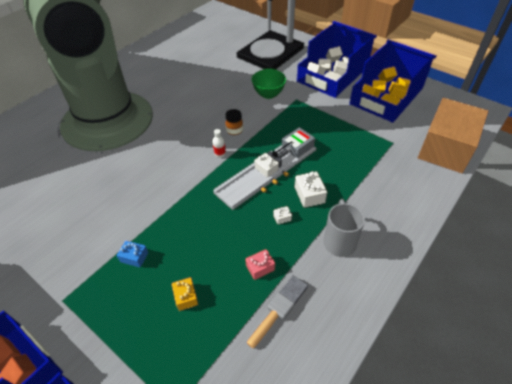

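The top view shows the jig channel running from its open end at (279,207) to the scale block at (183,193). White stands in the channel at about (227,199). The loose models are yellow (360,166), blue (365,222) and pink (307,141), and there are big and small white look-alikes at (225,152) and (260,156). Next I refine the poses by silhouette fitting in both cameras.

```bash
cat > fit.py <<'E'
from h import *
from scipy.optimize import minimize
K=4
def hullmask(boxes,pose,roi,cam):
    x,y,a=pose;c,s=np.cos(a),np.sin(a);x0,y0,x1,y1=roi
    m=np.zeros(((y1-y0)*K,(x1-x0)*K),np.uint8)
    for b in boxes:
        P=np.array([[i,j,k] for i in b[0:2] for j in b[2:4] for k in b[4:6]])
        W=np.c_[x+c*P[:,0]-s*P[:,1],y+s*P[:,0]+c*P[:,1],P[:,2]]
        p=(proj(W,cam)+.5-[x0,y0])*K-.5
        h=cv2.convexHull(p.astype(np.float32))
        cv2.fillConvexPoly(m,np.round(h*16).astype(np.int32),1,shift=4)
    return cv2.resize(m.astype(np.float32),None,fx=1/K,fy=1/K,interpolation=cv2.INTER_AREA)
def fit(boxes,masks,p0,d=(.008,.008,.15)):
    # masks: {cam:(float mask, roi)}
    def cost(p):
        t=0
        for cam,(m,roi) in masks.items():
            h=hullmask(boxes,p,roi,cam);mm=m[roi[1]:roi[3],roi[0]:roi[2]]
            t+=np.abs(h-mm).sum()/max(h.sum(),1)
        return t
    best=None
    for da in np.linspace(-2,2,5)*d[2]:
        q=np.array(p0)+[0,0,da]
        r=minimize(cost,q,method="Nelder-Mead",options=dict(initial_simplex=np.vstack([q,q+[d[0],0,0],q+[0,d[1],0],q+[0,0,d[2]]]),xatol=1e-4,fatol=1e-4,maxiter=150))
        if best is None or r.fun<best.fun: best=r
    return best
def model(z0): return [(-.02,.02,-.025,.025,z0,z0+.03),(-.012,.012,-.017,.017,z0+.03,z0+.038)]
def hsv(im): return cv2.cvtColor(im,cv2.COLOR_RGB2HSV).astype(int)
def colmask(im,name):
    h=hsv(im);H,S,V=h[...,0],h[...,1],h[...,2]
    r={"yellow":(15,32),"blue":(98,118),"pink":(170,180)}[name]
    return ((H>=r[0])&(H<=r[1])&(S>110)&(V>50)).astype(np.float32)
def roi_of(P,cam,r=28):
    p=proj(np.array(P),cam)[0].astype(int);return (p[0]-r,p[1]-r,p[0]+r,p[1]+r)
JB=[(-.075,.13,-.036,.036,.002,.016),(.162,.230,-.03,.03,.002,.044)]
E
python3 - <<'E'
from fit import *
ims={c:cv2.cvtColor(cv2.imread(f"pics/{c[0]}0.png"),cv2.COLOR_BGR2RGB) for c in("top","scene")}
for n,p in [("yellow",(.603,-.266)),("blue",(.439,-.268))]:
  for cams in (["top","scene"],["top"],["scene"]):
    mk={c:(colmask(ims[c],n),roi_of([*p,.015],c)) for c in cams}
    best=min((fit(model(.002),mk,[*p,a],(.008,.008,.2)) for a in (0.,.8)),key=lambda r:r.fun)
    print(n,cams,np.round(best.x,4),np.degrees(best.x[2]).round(1),round(best.fun,3),[int(m[0][m[1][1]:m[1][3],m[1][0]:m[1][2]].sum()) for m in mk.values()])
# jig: fit non-green in the channel region
for cams in (["top","scene"],["top"],["scene"]):
    mk={}
    for c in cams:
        h=hsv(ims[c]);green=((h[...,0]>65)&(h[...,0]<95)&(h[...,1]>100))
        p=proj(np.array([[.49,-.06,.01],[.545,.28,.03]]),c)
        lo=p.min(0).astype(int)-[12,18];hi=p.max(0).astype(int)+[12,18]
        m=np.zeros(h.shape[:2],np.float32)
        # network outline intersect
        m=(outline_of("jig",c)[0]["region"]).astype(np.float32)
        mk[c]=(m,(lo[0],lo[1],hi[0],hi[1]))
    B=JB+[(.13,.162,-.005,.005,.02,.04),(.10,.13,-.023,.023,.01,.036),]
    r=fit(B,mk,[.504,.034,1.41],(.008,.008,.05))
    print("jig",cams,np.round(r.x,4),np.degrees(r.x[2]).round(2),round(r.fun,3))
    J=r.x if len(cams)==2 else J
# overlay
c=lambda:None
a=J[2];R=np.array([[np.cos(a),-np.sin(a)],[np.sin(a),np.cos(a)]])
out=[]
for cam,(x0,y0,x1,y1) in (("top",(165,135,295,230)),("scene",(205,115,335,210))):
    im=cv2.cvtColor(ims[cam],cv2.COLOR_RGB2BGR)[y0:y1,x0:x1];im=cv2.resize(im,None,fx=6,fy=6,interpolation=cv2.INTER_CUBIC)[:, :780]
    for b,z in (((-.075,.13,-.036,.036),.016),((.162,.23,-.03,.03),.044),((-.075,.13,-.028,.028),.016)):
        P=np.array([[b[0],b[2]],[b[1],b[2]],[b[1],b[3]],[b[0],b[3]]])@R.T+J[:2]
        p=(proj(np.c_[P,np.full(4,z)],cam)+.5-[x0,y0])*6
        cv2.polylines(im,[p.astype(int)],True,(0,0,255),1)
    out.append(im)
cv2.imwrite("pics/jig0.png",cv2.resize(np.vstack(out),None,fx=.52,fy=.52))
E
```

```text
Traceback (most recent call last):
  File "fit.py", line 25, in fit
    r=minimize(cost,q,method="Nelder-Mead",options=dict(initial_simplex=np.vstack([q,q+[d[0],0,0],q+[0,d[1],0],q+[0,0,d[2]]]),xatol=1e-4,fatol=1e-4,maxiter=150))
  File "fit.py", line 19, in cost
    h=hullmask(boxes,p,roi,cam);mm=m[roi[1]:roi[3],roi[0]:roi[2]]
  File "fit.py", line 10, in hullmask
    p=(proj(W,cam)+.5-[x0,y0])*K-.5
       ~~~~^^^^^^^
  File "h.py", line 4, in proj
    c=calibration(cam);f=192/np.tan(np.radians(c["fovy"])/2);T=np.linalg.inv(np.array(c["pose"]))
ValueError: time passes only in moves, steps and waits
```

Calibration must be cached; too many calls to it are refused.

```bash
sed -i 's/^def proj/import functools\ncalibration=functools.lru_cache(None)(calibration)\ndef proj/' h.py
cat > m0.py <<'E'
from fit import *
ims={c:cv2.cvtColor(cv2.imread(f"pics/{c[0]}0.png"),cv2.COLOR_BGR2RGB) for c in("top","scene")}
for n,p in [("yellow",(.603,-.266)),("blue",(.439,-.268))]:
  for cams in (["top","scene"],["top"],["scene"]):
    mk={c:(colmask(ims[c],n),roi_of([*p,.015],c)) for c in cams}
    best=min((fit(model(.002),mk,[*p,a],(.008,.008,.2)) for a in (0.,.8)),key=lambda r:r.fun)
    print(n,cams,np.round(best.x,4),np.degrees(best.x[2]).round(1),round(best.fun,3),[int(m[0][m[1][1]:m[1][3],m[1][0]:m[1][2]].sum()) for m in mk.values()])
for cams in (["top","scene"],["top"],["scene"]):
    mk={}
    for c in cams:
        p=proj(np.array([[.49,-.06,.01],[.545,.28,.03]]),c)
        lo=p.min(0).astype(int)-[12,18];hi=p.max(0).astype(int)+[12,18]
        mk[c]=(outline_of("jig",c)[0]["region"].astype(np.float32),(lo[0],lo[1],hi[0],hi[1]))
    B=JB+[(.13,.162,-.005,.005,.02,.04),(.10,.13,-.023,.023,.01,.036),]
    r=fit(B,mk,[.504,.034,1.41],(.008,.008,.05))
    print("jig",cams,np.round(r.x,4),np.degrees(r.x[2]).round(2),round(r.fun,3))
    J=r.x if len(cams)==2 else J
a=J[2];R=np.array([[np.cos(a),-np.sin(a)],[np.sin(a),np.cos(a)]])
out=[]
for cam,(x0,y0,x1,y1) in (("top",(165,135,295,230)),("scene",(205,115,335,210))):
    im=cv2.cvtColor(ims[cam],cv2.COLOR_RGB2BGR)[y0:y1,x0:x1];im=cv2.resize(im,None,fx=6,fy=6,interpolation=cv2.INTER_CUBIC)
    for b,z in (((-.075,.13,-.036,.036),.016),((.162,.23,-.03,.03),.044),((-.075,.13,-.028,.028),.016)):
        P=np.array([[b[0],b[2]],[b[1],b[2]],[b[1],b[3]],[b[0],b[3]]])@R.T+J[:2]
        p=(proj(np.c_[P,np.full(4,z)],cam)+.5-[x0,y0])*6
        cv2.polylines(im,[p.astype(int)],True,(0,0,255),1)
    out.append(im)
cv2.imwrite("pics/jig0.png",cv2.resize(np.vstack(out),None,fx=.52,fy=.52))
E
python3 m0.py
```

```text
yellow ['top', 'scene'] [ 0.5996 -0.2657  0.979 ] 56.1 0.146 [281, 626]
yellow ['top'] [ 0.5994 -0.2664  0.9656] 55.3 0.073 [281]
yellow ['scene'] [ 0.6    -0.2654  0.9829] 56.3 0.06 [626]
blue ['top', 'scene'] [ 0.4394 -0.2685  1.9356] 110.9 0.253 [256, 557]
blue ['top'] [ 0.4391 -0.2689 -1.2187] -69.8 0.17 [256]
blue ['scene'] [ 0.4398 -0.2683  1.9324] 110.7 0.078 [557]
jig ['top', 'scene'] [0.5033 0.0485 1.4129] 80.95 0.499
jig ['top'] [0.5023 0.0477 1.4141] 81.02 0.273
jig ['scene'] [0.5043 0.0485 1.4083] 80.69 0.215
```

View pics/jig0.png

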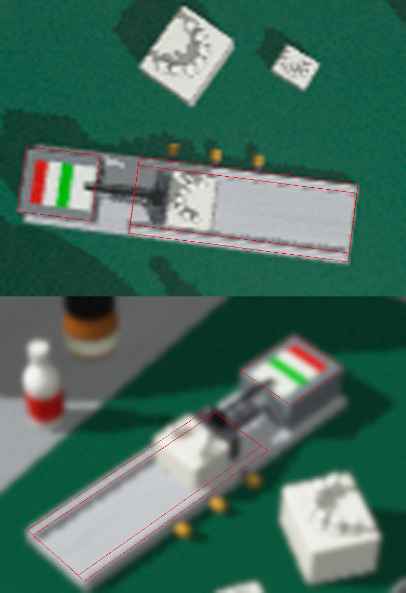

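The jig fit lies well on the rails and block in both views (end corner at (357,184), block at (60,178) in the crop). Both cameras agree to about 2 mm, and the poses match the network landmarks. Now I move towards yellow, with a small planner that suggests rows.

```bash
cat > plan.py <<'E'
import sys; from h import *
from scipy.spatial.transform import Rotation as Ro
J=np.array([.5033,.0485,1.4129])
def jig(x,y): c,s=np.cos(J[2]),np.sin(J[2]); return J[0]+c*x-s*y, J[1]+s*x+c*y
def plan(x,y,z,yaw,clos,vmax=.045,wmax=.14):
    s=telemetry.observe();p=np.array(s["position"]);R=Ro.from_euler("xyz",s["tool_rot"])
    G=Ro.from_euler("xyz",[np.pi,0,yaw]); alt=Ro.from_euler("xyz",[np.pi,0,yaw+np.pi])
    if (R.inv()*alt).magnitude()<(R.inv()*G).magnitude(): G=alt
    g=np.array([x,y,z]);w=(R.inv()*G).as_rotvec()
    n=max(1,int(np.ceil(max(np.linalg.norm(g-p)/vmax,np.abs(w).max()/wmax))))
    dw=np.round(w/n,3);rows=[]
    for i in range(n):
        d=np.round(R.inv().apply((g-p)/(n-i)),4)
        rows.append([*map(float,d),*map(float,dw),clos]);p=p+R.apply(d);R=R*Ro.from_rotvec(dw)
    print("n",n,"pos",np.round(s["position"],4),"t",round(float(s["clock"]),2))
    for i in range(0,n,5): print(str(rows[i:i+5]).replace(" ",""))
def state():
    s=telemetry.observe();d=np.array(s["position"][:2])-J[:2];c,q=np.cos(J[2]),np.sin(J[2])
    print("jig xy",np.round([c*d[0]+q*d[1],-q*d[0]+c*d[1]],4),"z",round(float(s["position"][2]),4),"yaw",round(float(s["tool_rot"][2]),3),"rot",np.round(s["tool_rot"],3),"q",np.round(s["qpos"],2),"F",np.round(s["force"],1),"w",round(float(s["grip_width"]),4))
E
python3 -c "
from plan import *
plan(.5996,-.2657,.12,.979,0)"
```

```text
n 20 pos [0.2695 0.5639 0.2313] t 1.0
[[-0.0328,-0.0303,0.0056,-0.0,0.0,-0.071,0],[-0.0305,-0.0326,0.0056,-0.0,0.0,-0.071,0],[-0.0282,-0.0346,0.0056,-0.0,0.0,-0.071,0],[-0.0256,-0.0366,0.0056,-0.0,0.0,-0.071,0],[-0.023,-0.0383,0.0056,-0.0,0.0,-0.071,0]]
[[-0.0202,-0.0398,0.0056,-0.0,0.0,-0.071,0],[-0.0173,-0.0411,0.0056,-0.0,0.0,-0.071,0],[-0.0144,-0.0423,0.0055,-0.0,0.0,-0.071,0],[-0.0113,-0.0432,0.0056,-0.0,0.0,-0.071,0],[-0.0082,-0.0439,0.0055,-0.0,0.0,-0.071,0]]
[[-0.0051,-0.0443,0.0056,-0.0,0.0,-0.071,0],[-0.0019,-0.0446,0.0055,-0.0,0.0,-0.071,0],[0.0012,-0.0446,0.0056,-0.0,0.0,-0.071,0],[0.0044,-0.0444,0.0055,-0.0,0.0,-0.071,0],[0.0075,-0.044,0.0056,-0.0,0.0,-0.071,0]]
[[0.0106,-0.0434,0.0055,-0.0,0.0,-0.071,0],[0.0137,-0.0425,0.0056,-0.0,0.0,-0.071,0],[0.0167,-0.0414,0.0055,-0.0,0.0,-0.071,0],[0.0195,-0.0401,0.0056,-0.0,0.0,-0.071,0],[0.0224,-0.0387,0.0055,-0.0,0.0,-0.071,0]]
```

The half-turn alternative would use up the last joint's range, so I take the yaw as given.

```bash
sed -i '/alt).magnitude/d; s/; alt=.*$//' plan.py; python3 -c "
from plan import *
plan(.5996,-.2657,.12,.979,0,vmax=.047,wmax=.1)"
```

```text
n 20 pos [0.2695 0.5639 0.2313] t 1.0
[[-0.0328,-0.0303,0.0056,0.0,0.0,0.086,0],[-0.0353,-0.0274,0.0056,0.0,0.0,0.086,0],[-0.0375,-0.0243,0.0056,0.0,0.0,0.086,0],[-0.0394,-0.0209,0.0056,0.0,0.0,0.086,0],[-0.0411,-0.0175,0.0056,0.0,0.0,0.086,0]]
[[-0.0424,-0.0139,0.0056,0.0,0.0,0.086,0],[-0.0435,-0.0102,0.0056,0.0,0.0,0.086,0],[-0.0442,-0.0064,0.0055,0.0,0.0,0.086,0],[-0.0446,-0.0026,0.0056,0.0,0.0,0.086,0],[-0.0446,0.0012,0.0055,0.0,0.0,0.086,0]]
[[-0.0443,0.0051,0.0056,0.0,0.0,0.086,0],[-0.0437,0.0088,0.0055,0.0,0.0,0.086,0],[-0.0428,0.0126,0.0056,0.0,0.0,0.086,0],[-0.0416,0.0162,0.0055,0.0,0.0,0.086,0],[-0.0401,0.0197,0.0056,0.0,0.0,0.086,0]]
[[-0.0382,0.0231,0.0055,0.0,0.0,0.086,0],[-0.0361,0.0263,0.0056,0.0,0.0,0.086,0],[-0.0337,0.0293,0.0055,0.0,0.0,0.086,0],[-0.031,0.0321,0.0056,0.0,0.0,0.086,0],[-0.0282,0.0346,0.0055,0.0,0.0,0.086,0]]
```

```bash
python3 -m inch '[[-0.033,-0.030,0.0055,0,0,0.086,0],[-0.035,-0.027,0.0055,0,0,0.086,0],[-0.0375,-0.024,0.0055,0,0,0.086,0],[-0.0395,-0.021,0.0055,0,0,0.086,0],[-0.041,-0.0175,0.0055,0,0,0.086,0]]' 
python3 -m inch '[[-0.0425,-0.014,0.0055,0,0,0.086,0],[-0.0435,-0.010,0.0055,0,0,0.086,0],[-0.044,-0.0065,0.0055,0,0,0.086,0],[-0.0445,-0.0025,0.0055,0,0,0.086,0],[-0.0445,0.001,0.0055,0,0,0.086,0]]'
python3 -m inch '[[-0.0445,0.005,0.0055,0,0,0.086,0],[-0.0435,0.009,0.0055,0,0,0.086,0],[-0.043,0.0125,0.0055,0,0,0.086,0],[-0.0415,0.016,0.0055,0,0,0.086,0],[-0.040,0.0195,0.0055,0,0,0.086,0]]'
python3 -m inch '[[-0.038,0.023,0.0055,0,0,0.086,0],[-0.036,0.0265,0.0055,0,0,0.086,0],[-0.0335,0.029,0.0055,0,0,0.086,0],[-0.031,0.032,0.0055,0,0,0.086,0],[-0.028,0.0345,0.0055,0,0,0.086,0]]'
python3 -m inch '[[0,0,0,0,0,0,0],[0,0,0,0,0,0,0]]'
python3 -c "
from plan import *
state();plan(.5996,-.2657,.05,.979,0,vmax=.03)"
```

```text
clock: 1.5
position: [0.3529, 0.3556, 0.2038]
tool_rot: [3.141, -0.0, 2.262]
force: [1.3, 1.0, -0.4]
grip_width: 0.0854
finger_force: 0.0
clock: 2.0
position: [0.4353, 0.1485, 0.1764]
tool_rot: [3.141, -0.0, 1.832]
force: [0.8, 1.9, 0.7]
grip_width: 0.0856
finger_force: 0.0
clock: 2.5
position: [0.5174, -0.0589, 0.1488]
tool_rot: [3.141, -0.0, 1.403]
force: [1.7, 0.5, 0.4]
grip_width: 0.0853
finger_force: 0.0
clock: 3.0
position: [0.5997, -0.2655, 0.1211]
tool_rot: [3.142, -0.0, 0.973]
force: [0.9, 0.8, 0.2]
grip_width: 0.0853
finger_force: 0.0
clock: 3.2
position: [0.5988, -0.2646, 0.1207]
tool_rot: [-3.141, 0.001, 0.975]
force: [0.6, -0.0, 0.6]
grip_width: 0.0851
finger_force: 0.0
jig xy [-0.2942 -0.1436] z 0.1207 yaw 0.975 rot [-3.141e+00  1.000e-03  9.750e-01] q [ 0.05  0.74  0.44  1.62 -0.39  0.87  0.05] F [ 0.6 -0.   0.6] w 0.0851
n 3 pos [ 0.5988 -0.2646  0.1207] t 3.2
[[-0.0001,0.0004,0.0236,-0.0,0.0,-0.001,0],[-0.0002,0.0004,0.0235,-0.0,0.0,-0.001,0],[-0.0001,0.0005,0.0236,-0.0,0.0,-0.001,0]]
```

```bash
python3 -m inch '[[0,0.0005,0.03,0,0,0,0],[0,0.0005,0.03,0,0,0,0],[0,0.0005,0.03,0,0,0,0],[0,0,0.015,0,0,0,0],[0,0,0.0055,0,0,0,0]]' 40
python3 -m inch '[[0,0,0,0,0,0,0.2],[0,0,0,0,0,0,0.4],[0,0,0,0,0,0,0.6],[0,0,0,0,0,0,0.8],[0,0,0,0,0,0,1]]' 40
python3 -m inch '[[0,0,0,0,0,0,1],[0,0,0,0,0,0,1],[0,0,0,0,0,0,1]]' 40
python3 -c "
from plan import *
state();im=save('top','t1');im=save('scene','s1')
plan(*jig(.018,0),.13,J[2],1,vmax=.04)"
```

```text
clock: 3.7
position: [0.6, -0.2635, 0.0098]
tool_rot: [-3.14, 0.0, 0.977]
force: [0.2, -0.0, 0.6]
grip_width: 0.0857
finger_force: 0.0
clock: 4.2
position: [0.6012, -0.2649, 0.0124]
tool_rot: [3.14, -0.001, 0.976]
force: [-1.4, 1.3, 7.3]
grip_width: 0.0495
finger_force: 41.5
clock: 4.5
position: [0.6012, -0.2649, 0.0124]
tool_rot: [3.14, -0.001, 0.976]
force: [-1.5, 0.8, 6.6]
grip_width: 0.0494
finger_force: 41.5
jig xy [-0.2941 -0.146 ] z 0.0124 yaw 0.976 rot [ 3.14e+00 -1.00e-03  9.76e-01] q [ 0.09  0.89  0.37  1.65 -0.45  0.69  0.1 ] F [-1.5  0.8  6.6] w 0.0494
n 10 pos [ 0.6012 -0.2649  0.0124] t 4.6
[[0.0221,-0.0264,-0.0118,0.0,-0.0,-0.044,1],[0.0232,-0.0254,-0.0118,0.0,-0.0,-0.044,1],[0.0243,-0.0244,-0.0118,0.0,-0.0,-0.044,1],[0.0254,-0.0233,-0.0118,0.0,-0.0,-0.044,1],[0.0264,-0.0221,-0.0118,0.0,-0.0,-0.044,1]]
[[0.0274,-0.0209,-0.0118,0.0,-0.0,-0.044,1],[0.0282,-0.0197,-0.0118,0.0,-0.0,-0.044,1],[0.0291,-0.0185,-0.0118,0.0,-0.0,-0.044,1],[0.0299,-0.0172,-0.0118,0.0,-0.0,-0.044,1],[0.0305,-0.0158,-0.0118,0.0,-0.0,-0.044,1]]
```

```bash
python3 -m inch '[[0,0,-0.02,0,0,0,1],[0,0,-0.03,0,0,0,1],[0,0,-0.03,0,0,0,1],[0,0,0,0,0,0,1]]'
python3 -c "
from plan import *
state();plan(*jig(.018,0),.09,J[2],1,vmax=.04)"
```

```text
clock: 5.0
position: [0.6025, -0.2657, 0.0957]
tool_rot: [3.135, -0.002, 0.976]
force: [0.0, -0.3, -0.7]
grip_width: 0.0495
finger_force: 42.4
jig xy [-0.2947 -0.1473] z 0.0957 yaw 0.976 rot [ 3.135e+00 -2.000e-03  9.760e-01] q [ 0.06  0.78  0.43  1.63 -0.41  0.82  0.06] F [ 0.  -0.3 -0.7] w 0.0495
n 9 pos [ 0.6025 -0.2657  0.0957] t 5.0
[[0.0245,-0.0296,0.0005,0.001,-0.0,-0.049,1],[0.026,-0.0283,0.0005,0.001,-0.0,-0.049,1],[0.0273,-0.027,0.0005,0.001,-0.0,-0.049,1],[0.0286,-0.0256,0.0006,0.001,-0.0,-0.049,1],[0.0298,-0.0242,0.0006,0.001,-0.0,-0.049,1]]
[[0.031,-0.0227,0.0006,0.001,-0.0,-0.049,1],[0.0321,-0.0212,0.0006,0.001,-0.0,-0.049,1],[0.033,-0.0196,0.0007,0.001,-0.0,-0.049,1],[0.034,-0.0179,0.0007,0.001,-0.0,-0.049,1]]
```

```bash
python3 -m inch '[[0.0245,-0.0295,0.0005,0,0,-0.049,1],[0.026,-0.0285,0.0005,0,0,-0.049,1],[0.0275,-0.027,0.0005,0,0,-0.049,1],[0.0285,-0.0255,0.0005,0,0,-0.049,1],[0.030,-0.024,0.0005,0,0,-0.049,1]]'
python3 -m inch '[[0.031,-0.0225,0.0005,0,0,-0.049,1],[0.032,-0.021,0.0005,0,0,-0.049,1],[0.033,-0.0195,0.0005,0,0,-0.049,1],[0.034,-0.018,0.0005,0,0,-0.049,1]]' >/dev/null
python3 -m inch '[[0,0,0,0,0,0,1],[0,0,0,0,0,0,1]]' >/dev/null
cat > look.py <<'E'
from plan import *; from fit import *
import sys
def look(name,col,zu,p0,ya,pic=True):
    state();p=telemetry.observe()["position"]
    ims={c:save(c,f"{name}_{c}") for c in("top","scene")}
    for cams in (["scene"],["top"],["top","scene"]):
        mk={c:(colmask(ims[c],col),roi_of([*p0,zu+.015],c)) for c in cams}
        r=fit(model(zu),mk,[*p0,ya],(.005,.005,.04));d=r.x[:2]-J[:2];c,q=np.cos(J[2]),np.sin(J[2])
        print(col,cams,"jig",np.round([c*d[0]+q*d[1],-q*d[0]+c*d[1]],4),"yaw-jig deg",np.degrees(r.x[2]-J[2]).round(1),round(r.fun,3))
    if pic:
        o=[]
        for cam in ims:
            q=proj(np.array([*p0,zu]),cam)[0].astype(int);o.append(cv2.resize(ims[cam][max(q[1]-48,0):q[1]+48,q[0]-64:q[0]+64],(512,384),interpolation=cv2.INTER_CUBIC)[:, :395])
        cv2.imwrite(f"pics/{name}.png",cv2.cvtColor(np.hstack(o),cv2.COLOR_RGB2BGR))
E
python3 -c "
from look import *
p=telemetry.observe()['position'];look('y2','yellow',p[2]-.0104,p[:2],J[2])
plan(*jig(.018,0),.03,J[2],1,vmax=.03)"
```

```text
clock: 5.5
position: [0.5467, -0.0786, 0.0887]
tool_rot: [3.141, -0.0, 1.223]
force: [1.4, -0.1, -1.5]
grip_width: 0.0492
finger_force: 42.3
jig xy [0.0195 0.0017] z 0.0866 yaw 1.418 rot [ 3.141 -0.     1.418] q [-0.49  0.59  0.33  2.03 -0.34  0.57 -0.08] F [-0.3 -0.6 -1.9] w 0.049
yellow ['scene'] jig [0.0161 0.0048] yaw-jig deg -1.2 0.327
yellow ['top'] jig [0.0195 0.0017] yaw-jig deg -4.6 1.0
yellow ['top', 'scene'] jig [0.0161 0.0048] yaw-jig deg -1.2 1.327
n 2 pos [0.505  0.0665 0.0866] t 6.2
[[-0.0,0.0005,0.0283,0.0,0.0,0.001,1],[-0.0,0.0006,0.0283,0.0,0.0,0.001,1]]
```

View pics/y2.png

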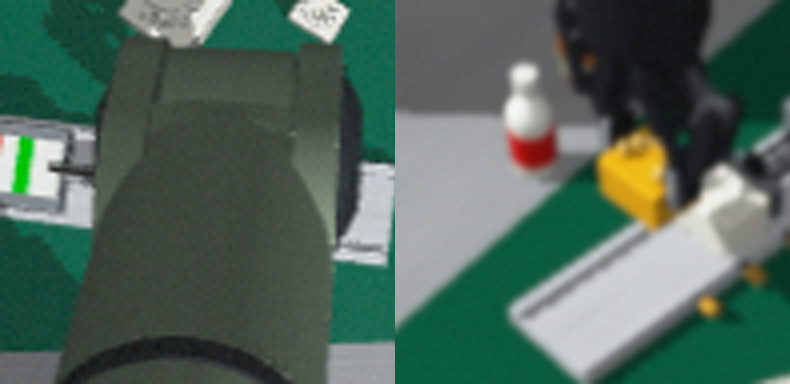

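Yellow hangs level over the channel (about (640,180) in the right half); the arm hides it from the top camera. I go down to just above the rails and check the lateral position in the scene view, ignoring pixels hidden by the gripper.

```bash
python3 -m inch '[[-0.0015,0.0005,0.028,0,0,0.003,1],[0,0.0005,0.026,0,0,0.002,1],[0,0,0,0,0,0,1],[0,0,0,0,0,0,1]]'
cat > occ.py <<'E'
from look import *
JS=np.array([.5043,.0485,1.4083])
def occ(name,col,zu,p0,ya):
    state()
    im=save("scene",name);roi=roi_of([*p0,zu+.015],"scene",34);x0,y0,x1,y1=roi
    m=colmask(im,col)[y0:y1,x0:x1];V=hsv(im)[y0:y1,x0:x1,2]
    dark=cv2.dilate(((V<75)&(m==0)).astype(np.uint8),np.ones((3,3)))
    w=1.-dark
    def cost(p):
        h=hullmask(model(zu),p,roi,"scene");return (w*np.abs(h-m)).sum()/h.sum()+ .02*((p[2]-ya)/.05)**2
    q=np.array([*p0,ya])
    r=minimize(cost,q,method="Nelder-Mead",options=dict(initial_simplex=np.vstack([q,q+[.005,0,0],q+[0,.005,0],q+[0,0,.04]]),xatol=1e-4,fatol=1e-4))
    for nm,j in(("J",J),("JS",JS)):
        d=r.x[:2]-j[:2];c,s=np.cos(j[2]),np.sin(j[2])
        print(nm,np.round([c*d[0]+s*d[1],-s*d[0]+c*d[1]],4),np.degrees(r.x[2]-j[2]).round(1),round(r.fun,3),int(m.sum()))
    X=np.array([[i,j,k] for k in(0,.03) for i,j in((-.02,-.025),(.02,-.025),(.02,.025),(-.02,.025))]);c,s=np.cos(r.x[2]),np.sin(r.x[2])
    W=np.c_[r.x[0]+c*X[:,0]-s*X[:,1],r.x[1]+s*X[:,0]+c*X[:,1],zu+X[:,2]]
    p=(proj(W,"scene")+.5-[x0-16,y0-16]); big=cv2.resize(im[y0-16:y1+16,x0-16:x1+16],None,fx=6,fy=6,interpolation=cv2.INTER_CUBIC)
    for k in(0,4): cv2.polylines(big,[(p[k:k+4]*6).astype(int)],True,(255,0,255),1)
    cv2.imwrite(f"pics/{name}_o.png",cv2.cvtColor(big,cv2.COLOR_RGB2BGR))
E
python3 -c "
from occ import *
p=telemetry.observe()['position'];occ('y3','yellow',p[2]-.0104,p[:2],J[2])"
```

```text
clock: 6.6
position: [0.5056, 0.0646, 0.0327]
tool_rot: [-3.141, 0.001, 1.41]
force: [-0.1, -0.5, -2.2]
grip_width: 0.0493
finger_force: 42.3
jig xy [0.0163 0.0003] z 0.0327 yaw 1.41 rot [-3.141e+00  1.000e-03  1.410e+00] q [-0.44  0.68  0.27  2.05 -0.38  0.46 -0.04] F [-0.1 -0.5 -2.2] w 0.0493
J [0.017  0.0028] 0.5 0.103 330
JS [0.0168 0.0039] 0.8 0.103 330
```

View pics/y3_o.png

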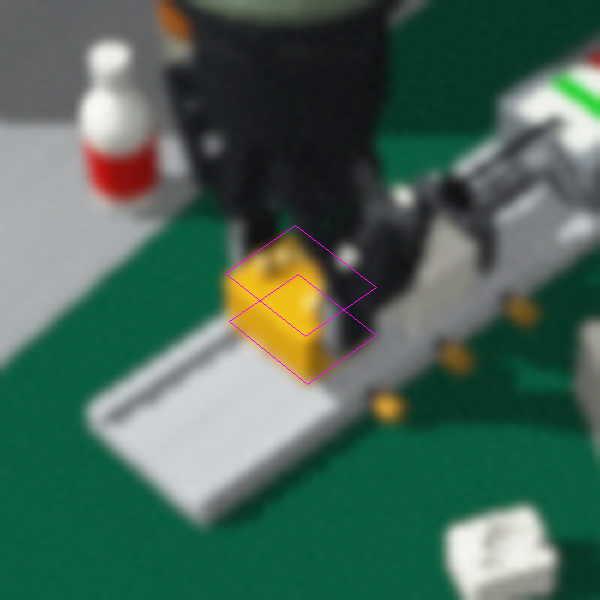

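```bash
python3 -m inch '[[0.001,0.001,0,0,0,0,1],[0,0,0.003,0,0,0,1],[0,0,0.003,0,0,0,1],[0,0,0.001,0,0,0,1],[0,0,0,0,0,0,1]]'
python3 -m inch '[[0,0,0.002,0,0,0,1],[0,0,0,0,0,0,1]]'
python3 -c "
from occ import *
p=telemetry.observe()['position'];occ('y4','yellow',p[2]-.0104,p[:2],J[2])"
```

```text
clock: 7.15
position: [0.5064, 0.0665, 0.0252]
tool_rot: [-3.141, 0.0, 1.412]
force: [0.9, 0.5, -1.5]
grip_width: 0.0493
finger_force: 42.3
clock: 7.35
position: [0.5065, 0.0665, 0.0231]
tool_rot: [-3.141, 0.0, 1.412]
force: [-0.7, -0.0, -1.7]
grip_width: 0.0493
finger_force: 42.3
jig xy [ 0.0183 -0.0003] z 0.0231 yaw 1.412 rot [-3.141  0.     1.412] q [-0.43  0.7   0.26  2.04 -0.39  0.44 -0.04] F [-0.7 -0.  -1.7] w 0.0493
J [0.0192 0.0023] 0.5 0.093 326
JS [0.019  0.0034] 0.8 0.093 326
```

No contact although the underside is already below the rail tops, so it is between the rails. I lower it to the floor.

```bash
python3 -m inch '[[0,0,0.0015,0,0,0,1],[0,0,0.0005,0,0,0,1],[0,0,0,0,0,0,1]]'
python3 -m inch '[[0,0,0.001,0,0,0,1],[0,0,0,0,0,0,1]]'
python3 -m inch '[[0,0,0.001,0,0,0,1],[0,0,0,0,0,0,1]]'
```

```text
clock: 7.7
position: [0.5065, 0.0665, 0.0212]
tool_rot: [-3.141, 0.0, 1.412]
force: [-0.4, 0.2, -1.9]
grip_width: 0.0489
finger_force: 42.3
clock: 7.9
position: [0.5066, 0.0665, 0.0204]
tool_rot: [3.141, -0.0, 1.412]
force: [-1.3, -0.3, 2.6]
grip_width: 0.0489
finger_force: 42.7
clock: 8.1
position: [0.5067, 0.0665, 0.0203]
tool_rot: [3.141, -0.001, 1.412]
force: [-8.3, -0.5, 29.8]
grip_width: 0.0491
finger_force: 45.9
```

Floor contact is at exactly the expected height. I relieve the load, release and lift.

```bash
python3 -m inch '[[0,0,-0.001,0,0,0,1],[0,0,0,0,0,0,0.6],[0,0,0,0,0,0,0.2],[0,0,0,0,0,0,0.1],[0,0,-0.005,0,0,0,0]]'
python3 -m inch '[[0,0,-0.03,0,0,0,0],[0,0,-0.045,0,0,0,0],[0,0,-0.03,0,0,0,0]]'
python3 -c "
from plan import *
state();plan(.4394,-.2685,.13,1.934,0,vmax=.045)"
```

```text
clock: 8.6
position: [0.5063, 0.0664, 0.025]
tool_rot: [-3.141, 0.0, 1.412]
force: [0.0, 0.5, 0.5]
grip_width: 0.0851
finger_force: 0.0
clock: 8.9
position: [0.5068, 0.0663, 0.1328]
tool_rot: [3.141, -0.0, 1.411]
force: [0.2, 1.2, -0.0]
grip_width: 0.0854
finger_force: 0.0
jig xy [ 0.0181 -0.0007] z 0.1328 yaw 1.411 rot [ 3.141 -0.     1.411] q [-0.53  0.52  0.39  2.   -0.3   0.68 -0.12] F [ 0.2  1.2 -0. ] w 0.0854
n 8 pos [0.5068 0.0663 0.1328] t 8.9
[[-0.0427,-0.0017,0.0003,0.0,-0.0,-0.065,0],[-0.0424,-0.0044,0.0003,0.0,-0.0,-0.065,0],[-0.0421,-0.0072,0.0003,0.0,-0.0,-0.065,0],[-0.0415,-0.0099,0.0003,0.0,-0.0,-0.065,0],[-0.0408,-0.0126,0.0004,0.0,-0.0,-0.065,0]]
[[-0.0399,-0.0152,0.0003,0.0,-0.0,-0.065,0],[-0.0388,-0.0177,0.0004,0.0,-0.0,-0.065,0],[-0.0376,-0.0203,0.0003,0.0,-0.0,-0.065,0]]
```

```bash
python3 -m inch '[[-0.0425,-0.0015,0,0,0,-0.065,0],[-0.0425,-0.0045,0,0,0,-0.065,0],[-0.042,-0.007,0,0,0,-0.065,0],[-0.0415,-0.010,0,0,0,-0.065,0],[-0.041,-0.0125,0,0,0,-0.065,0]]' >/dev/null
python3 -m inch '[[-0.040,-0.015,0,0,0,-0.065,0],[-0.039,-0.018,0,0,0,-0.065,0],[-0.0375,-0.020,0,0,0,-0.065,0],[0,0,0,0,0,0,0],[0,0,0,0,0,0,0]]'
python3 -c "
from look import *
plan(.4394,-.2685,.01,1.934,0,vmax=.04)
look('y5','yellow',.01,jig(.0165,0),J[2])"
```

```text
clock: 9.9
position: [0.4394, -0.2693, 0.1304]
tool_rot: [-3.141, -0.0, 1.929]
force: [-0.5, 1.1, 0.0]
grip_width: 0.0851
finger_force: 0.0
n 4 pos [ 0.4394 -0.2693  0.1304] t 9.9
[[0.0002,0.0001,0.0301,-0.0,-0.0,-0.001,0],[0.0002,0.0001,0.0301,-0.0,-0.0,-0.001,0],[0.0002,0.0001,0.0301,-0.0,-0.0,-0.001,0],[0.0001,0.0,0.0301,-0.0,-0.0,-0.001,0]]
jig xy [-0.3239  0.0132] z 0.1304 yaw 1.929 rot [-3.141 -0.     1.929] q [ 0.26  0.5   0.23  1.99 -0.18  0.67  0.96] F [-0.5  1.1  0. ] w 0.0851
yellow ['scene'] jig [0.0175 0.0016] yaw-jig deg -0.8 0.175
yellow ['top'] jig [0.0167 0.0006] yaw-jig deg 1.9 0.198
yellow ['top', 'scene'] jig [0.0165 0.0009] yaw-jig deg 1.2 0.382
```

View pics/y5.png

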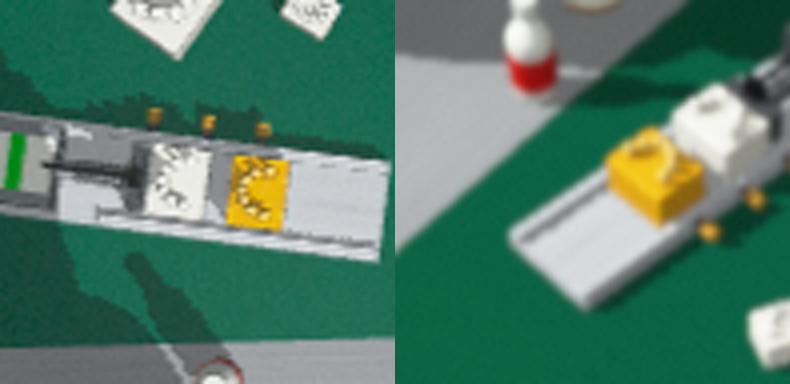

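Yellow stands flat and centred in the channel (top crop (257,193)) behind white (178,180), about 7 mm apart. Its measured jig pose is (16.5, 1) mm. Now I grasp blue.

```bash
python3 -m inch '[[0.0005,0,0.03,0,0,-0.003,0],[0,0,0.03,0,0,-0.002,0],[0,0,0.03,0,0,0,0],[0,0,0.02,0,0,0,0],[0,0,0.01,0,0,0,0]]' 40
python3 -m inch '[[0,0,0,0,0,0,0.2],[0,0,0,0,0,0,0.4],[0,0,0,0,0,0,0.6],[0,0,0,0,0,0,0.8],[0,0,0,0,0,0,1]]' 40
python3 -m inch '[[0,0,0,0,0,0,1],[0,0,0,0,0,0,1]]' 40
python3 -m inch '[[0,0,-0.02,0,0,0,1],[0,0,-0.03,0,0,0,1],[0,0,-0.03,0,0,0,1],[0,0,0,0,0,0,1]]'
python3 -c "
from plan import *
state();plan(*jig(-.032,0),.09,J[2],1,vmax=.04)"
```

```text
clock: 10.5
position: [0.4396, -0.2663, 0.0088]
tool_rot: [-3.14, -0.002, 1.939]
force: [-0.0, -0.4, -0.2]
grip_width: 0.0853
finger_force: 0.0
clock: 11.0
position: [0.4404, -0.268, 0.0115]
tool_rot: [3.14, 0.001, 1.937]
force: [-0.9, 2.3, 8.2]
grip_width: 0.0494
finger_force: 42.3
clock: 11.2
position: [0.4404, -0.268, 0.0115]
tool_rot: [3.14, 0.001, 1.937]
force: [-0.4, 1.2, 7.6]
grip_width: 0.0495
finger_force: 42.3
clock: 11.6
position: [0.4415, -0.269, 0.0943]
tool_rot: [3.137, 0.004, 1.937]
force: [-0.4, -0.0, -2.2]
grip_width: 0.0495
finger_force: 42.2
jig xy [-0.3232  0.0111] z 0.0943 yaw 1.937 rot [3.137 0.004 1.937] q [ 0.28  0.56  0.21  2.01 -0.2   0.58  0.99] F [-0.4 -0.  -2.2] w 0.0495
n 8 pos [ 0.4415 -0.269   0.0943] t 11.6
[[0.0308,0.0194,0.0005,0.001,0.0,0.065,1],[0.032,0.0174,0.0005,0.001,0.0,0.065,1],[0.0331,0.0152,0.0004,0.001,0.0,0.065,1],[0.034,0.0131,0.0004,0.001,0.0,0.065,1],[0.0348,0.0108,0.0004,0.001,0.0,0.065,1]]
[[0.0354,0.0085,0.0004,0.001,0.0,0.065,1],[0.0359,0.0062,0.0005,0.001,0.0,0.065,1],[0.0363,0.0039,0.0004,0.001,0.0,0.065,1]]
```

```bash
python3 -m inch '[[0.031,0.0195,0.0005,0,0,0.065,1],[0.032,0.0175,0.0005,0,0,0.065,1],[0.033,0.015,0.0005,0,0,0.065,1],[0.034,0.013,0.0005,0,0,0.065,1],[0.035,0.011,0.0005,0,0,0.065,1]]' >/dev/null
python3 -m inch '[[0.0355,0.0085,0.0005,0,0,0.065,1],[0.036,0.006,0.0005,0,0,0.065,1],[0.0365,0.004,0.0005,0,0,0.065,1],[0,0,0,0,0,0,1],[0,0,0,0,0,0,1]]' 
python3 -c "
from plan import *
state();plan(*jig(-.032,-.0003),.0265,J[2],1,vmax=.03)"
```

```text
clock: 12.6
position: [0.4963, 0.0194, 0.0863]
tool_rot: [3.141, 0.0, 1.419]
force: [-0.3, -0.5, -1.0]
grip_width: 0.0492
finger_force: 42.1
jig xy [-0.0298  0.0024] z 0.0863 yaw 1.419 rot [3.141 0.    1.419] q [-0.44  0.58  0.38  2.06 -0.4   0.56  0.07] F [-0.3 -0.5 -1. ] w 0.0492
n 2 pos [0.4963 0.0194 0.0863] t 12.6
[[-0.0011,0.0013,0.0299,0.0,0.0,0.003,1],[-0.0011,0.0013,0.0299,0.0,0.0,0.003,1]]
```

```bash
python3 -m inch '[[-0.001,0.0015,0.028,0,0,0.003,1],[-0.001,0.001,0.026,0,0,0.003,1],[0,0,0,0,0,0,1],[0,0,0,0,0,0,1]]' 
python3 -c "
from plan import *
state();plan(*jig(-.032,-.0003),.0245,J[2],1,vmax=.03)"
```

```text
clock: 13.0
position: [0.4983, 0.015, 0.0327]
tool_rot: [-3.141, 0.0, 1.409]
force: [-0.2, 0.5, -0.4]
grip_width: 0.0495
finger_force: 42.0
jig xy [-0.0339 -0.0003] z 0.0327 yaw 1.409 rot [-3.141  0.     1.409] q [-0.38  0.68  0.31  2.08 -0.46  0.45  0.12] F [-0.2  0.5 -0.4] w 0.0495
n 1 pos [0.4983 0.015  0.0327] t 13.0
[[0.0019,0.0,0.0082,-0.001,0.0,-0.004,1]]
```

```bash
python3 -m inch '[[0.0015,0,0.003,0,0,-0.003,1],[0,0,0.003,0,0,0,1],[0,0,0.002,0,0,0,1],[0,0,0,0,0,0,1]]' 
python3 -m inch '[[0,0,0.002,0,0,0,1],[0,0,0.001,0,0,0,1],[0,0,0,0,0,0,1]]'
python3 -m inch '[[0,0,0.001,0,0,0,1],[0,0,0.0005,0,0,0,1],[0,0,0,0,0,0,1]]'
python3 -c "
from plan import *
state()"
```

```text
clock: 13.4
position: [0.4988, 0.0178, 0.0244]
tool_rot: [3.141, -0.0, 1.414]
force: [-0.3, 0.2, -0.9]
grip_width: 0.0494
finger_force: 42.0
clock: 13.7
position: [0.4987, 0.0177, 0.0212]
tool_rot: [-3.141, 0.0, 1.414]
force: [-0.7, 0.1, -0.9]
grip_width: 0.0491
finger_force: 42.0
clock: 14.0
position: [0.4987, 0.0177, 0.0197]
tool_rot: [-3.142, 0.0, 1.414]
force: [-0.6, -0.5, -1.2]
grip_width: 0.0488
finger_force: 42.0
jig xy [-0.0311 -0.0003] z 0.0197 yaw 1.414 rot [-3.142  0.     1.414] q [-0.37  0.7   0.29  2.08 -0.47  0.42  0.13] F [-0.6 -0.5 -1.2] w 0.0488
```

```bash
python3 -m inch '[[0,0,0.0005,0,0,0,1],[0,0,0,0,0,0,1],[0,0,0,0,0,0,0.5],[0,0,0,0,0,0,0.2],[0,0,0,0,0,0,0.2]]' 
python3 -m inch '[[0,0,0,0,0,0,0.4],[0,0,0,0,0,0,0.7],[0,0,0,0,0,0,1],[0,0,0,0,0,0,1],[0,0,0,0,0,0,1]]' 40
python3 -c "
from plan import *
state()"
```

```text
clock: 14.5
position: [0.4988, 0.0177, 0.0193]
tool_rot: [3.141, -0.0, 1.414]
force: [0.1, -0.1, 0.2]
grip_width: 0.0686
finger_force: 0.0
clock: 15.0
position: [0.4988, 0.0177, 0.0195]
tool_rot: [3.142, -0.0, 1.414]
force: [-0.8, 0.3, 5.8]
grip_width: 0.0488
finger_force: 41.0
jig xy [-0.0311 -0.0004] z 0.0195 yaw 1.414 rot [ 3.142 -0.     1.414] q [-0.37  0.7   0.29  2.08 -0.47  0.42  0.13] F [-0.8  0.3  5.8] w 0.0488
```

```bash
python3 -m inch '[[0.002,0,-0.0003,0,0,0,1],[0.003,0,0,0,0,0,1],[0.003,0,0,0,0,0,1],[0.003,0,0,0,0,0,1],[0.003,0,0,0,0,0,1]]'
python3 -m inch '[[0.003,0,0,0,0,0,1],[0.003,0,0,0,0,0,1],[0.003,0,0,0,0,0,1],[0.003,0,0,0,0,0,1],[0.002,0,0,0,0,0,1]]'
python3 -c "
from occ import *
p=telemetry.observe()['position'];state();occ('b6','blue',.01,p[:2],J[2])"
```

```text
clock: 15.5
position: [0.5009, 0.0318, 0.0195]
tool_rot: [-3.141, 0.0, 1.414]
force: [1.0, -0.9, -2.0]
grip_width: 0.0491
finger_force: 41.5
clock: 16.0
position: [0.5031, 0.0456, 0.0196]
tool_rot: [-3.142, 0.0, 1.414]
force: [-0.6, -1.2, -1.3]
grip_width: 0.0494
finger_force: 41.5
jig xy [-0.0029 -0.0003] z 0.0196 yaw 1.414 rot [-3.142  0.     1.414] q [-0.43  0.71  0.3   2.06 -0.48  0.44  0.08] F [-0.6 -1.2 -1.3] w 0.0494
jig xy [-0.0029 -0.0003] z 0.0196 yaw 1.414 rot [-3.142  0.     1.414] q [-0.43  0.71  0.3   2.06 -0.48  0.44  0.08] F [-0.6 -1.2 -1.3] w 0.0494
J [-0.0005  0.0038] -0.0 0.078 260
JS [-0.0006  0.0048] 0.2 0.078 260
```

View pics/b6_o.png

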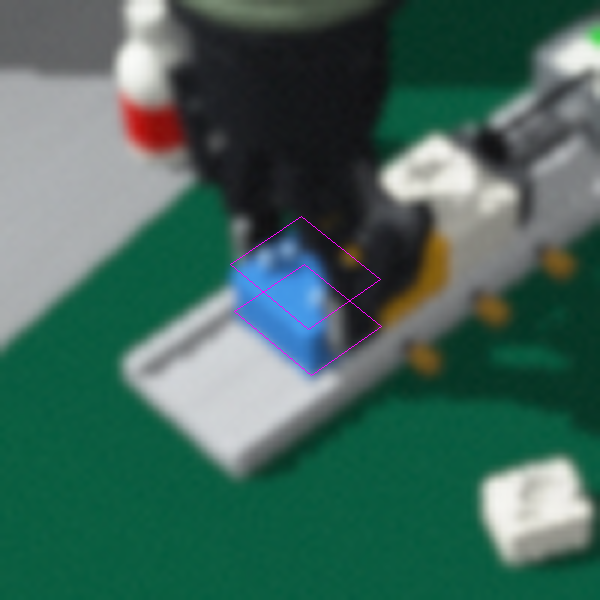

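Blue, yellow and white are now closed up in a row in the channel (blue (280,300), yellow (420,275), white (455,190) in the crop). The stop is about to be met, so I go on in small steps, easing down 0.2 mm.

```bash
python3 -m inch '[[0.002,0,0.0002,0,0,0,1],[0.002,0,0,0,0,0,1],[0.002,0,0,0,0,0,1],[0.002,0,0,0,0,0,1],[0,0,0,0,0,0,1]]'
python3 -m inch '[[0.002,0,0,0,0,0,1],[0.002,0,0,0,0,0,1],[0.002,0,0,0,0,0,1],[0,0,0,0,0,0,1],[0,0,0,0,0,0,1]]'
python3 -c "
from plan import *
state()
for c in('top','scene'):
    im=save(c,'p7'+c)
    for n in ('scale','stop_face'):
        for r in landmark_of(n,c)[:1]: print(n,c,r['xy'],r['score'])
a=cv2.imread('pics/p7top.png')[165:225,160:260];b=cv2.imread('pics/p7scene.png')[115:175,250:350]
cv2.imwrite('pics/p7.png',cv2.resize(np.vstack([a,b]),None,fx=5,fy=5,interpolation=cv2.INTER_CUBIC))"
```

```text
clock: 16.55
position: [0.5044, 0.053, 0.0195]
tool_rot: [3.141, 0.0, 1.413]
force: [-0.5, -4.9, 3.5]
grip_width: 0.0492
finger_force: 42.1
clock: 17.05
position: [0.5052, 0.0584, 0.0195]
tool_rot: [3.142, 0.001, 1.413]
force: [-1.7, -7.8, 3.2]
grip_width: 0.0495
finger_force: 42.3
jig xy [ 0.0101 -0.0003] z 0.0195 yaw 1.413 rot [3.142e+00 1.000e-03 1.413e+00] q [-0.46  0.72  0.31  2.05 -0.48  0.44  0.06] F [-1.7 -7.8  3.2] w 0.0495
scale top [183.7, 193.3] 0.7
stop_face top [216.1, 195.4] 0.54
scale scene [299.5, 141.4] 0.77
stop_face scene [276.0, 157.4] 0.73
```

View pics/p7.png

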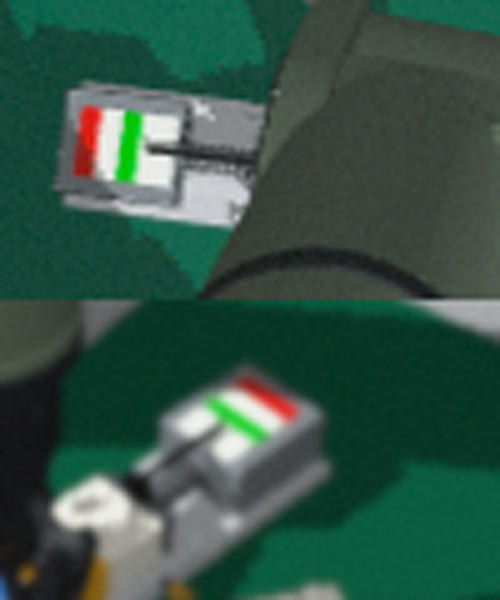

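The pointer tip (148,149) is still just short of the green band (118–143 in the top crop). That puts the stop at about 11 mm of travel, so it needs about 9 mm more.

```bash
python3 -m inch '[[0.002,0,0,0,0,0,1],[0.002,0,0,0,0,0,1],[0.002,0,0,0,0,0,1],[0.0015,0,0,0,0,0,1],[0,0,0,0,0,0,1]]'
python3 -m inch '[[0.0015,0,0,0,0,0,1],[0,0,0,0,0,0,1],[0,0,0,0,0,0,1]]'
python3 -c "
from plan import *
state()
for c in('top','scene'): im=save(c,'p8'+c)
a=cv2.imread('pics/p8top.png')[165:225,160:260];b=cv2.imread('pics/p8scene.png')[115:195,220:350]
cv2.imwrite('pics/p8.png',np.hstack([cv2.resize(a,(400,320),interpolation=cv2.INTER_CUBIC)[:, :270],cv2.resize(b,(520,320),interpolation=cv2.INTER_CUBIC)]))"
```

```text
clock: 17.85
position: [0.5062, 0.065, 0.0195]
tool_rot: [-3.141, 0.002, 1.412]
force: [-2.8, -13.3, 5.5]
grip_width: 0.0492
finger_force: 42.4
clock: 18.15
position: [0.5064, 0.0662, 0.0195]
tool_rot: [-3.141, 0.002, 1.412]
force: [-3.9, -13.6, 6.1]
grip_width: 0.0494
finger_force: 42.5
jig xy [ 0.018  -0.0002] z 0.0195 yaw 1.412 rot [-3.141e+00  2.000e-03  1.412e+00] q [-0.47  0.72  0.31  2.05 -0.48  0.45  0.04] F [ -3.9 -13.6   6.1] w 0.0494
```

View pics/p8.png

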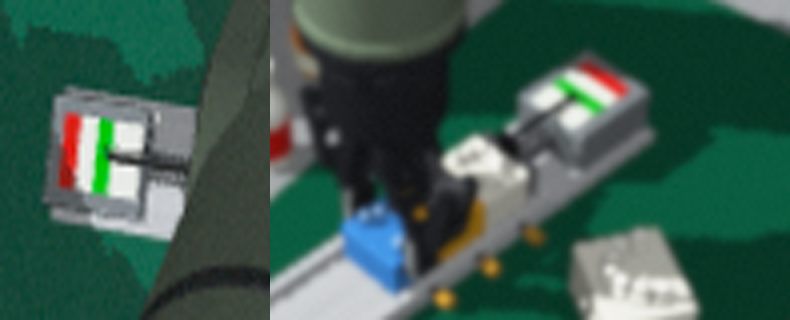

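The pointer tip (107,155) now lies inside the green band (95–113), close to its middle, with the row white, yellow, blue closed up against the stop. I hold it there, confirm it is steady and hand in.

```bash
python3 -m inch '[[0.0005,0,0,0,0,0,1],[0,0,0,0,0,0,1],[0,0,0,0,0,0,1],[0,0,0,0,0,0,1],[0,0,0,0,0,0,1]]'
python3 -m inch '[[0,0,0,0,0,0,1],[0,0,0,0,0,0,1],[0,0,0,0,0,0,1],[0,0,0,0,0,0,1],[0,0,0,0,0,0,1]]'
python3 -c "
from plan import *
state();print(bot.job_done())"
```

```text
clock: 18.75
position: [0.5064, 0.0666, 0.0195]
tool_rot: [-3.141, 0.002, 1.412]
force: [-3.7, -15.0, 6.7]
grip_width: 0.0494
finger_force: 42.5
clock: 19.25
position: [0.5064, 0.0666, 0.0195]
tool_rot: [-3.141, 0.002, 1.412]
force: [-3.8, -14.4, 6.9]
grip_width: 0.0493
finger_force: 42.5
jig xy [ 0.0183 -0.0002] z 0.0195 yaw 1.412 rot [-3.141e+00  2.000e-03  1.412e+00] q [-0.47  0.72  0.31  2.05 -0.48  0.45  0.04] F [ -3.8 -14.4   6.9] w 0.0493
the job is handed in; nothing more can be done
None
```

The row stands white, yellow, blue in the jig, and the gripper is still holding blue against the stop with the pointer inside the green zone (about 19 mm travel, never near the red); the job is handed in at 19.3 s, with no verdict returned.

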